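# Line up the turned figures by height

### The arm

A 7-joint arm with a two-finger parallel gripper is mounted at the origin on the work surface. World frame = base frame: x ahead of the robot, y to its left, z up, the work surface at z = 0. Lengths are in m, angles in rad, forces in N, time in s.
With the tool pointing down it reaches from about 0.425 to 0.925 m from the base axis. Payload 6.8 kg.
Tool frame: the origin (TCP) lies on the front face of the gripper's body, between the roots of the fingers; the fingertips stand 73 mm ahead of it and the grasp point (between the pads) lies 54 mm ahead of it; z points along the fingers, y is the line along which they close (so a half turn about z gives the same grasp; the last joint's range is limited). The gripper opens to 85 mm and grips with 20 to 120 N. Pads are 22 mm wide; open, the fingers measure 114 mm over their backs; the gripper's body (76 mm by 85 mm) begins 54 mm behind the grasp point. The pads swing forward as they close: fully open they stand 13 mm farther back than shut.
Start: joints at [1.186, 0.477, 0.022, 1.555, -0.011, 1.109, -0.083], TCP at [0.184, -0.649, 0.304] pointing down, gripper open.
Joint ranges: [-2.96, 2.96], [-0.34, 2.1], [-1.41, 1.46], [0.24, 2.44], [-1.37, 4.51], [0.17, 1.92], [-2.96, 2.96]. Speed limits (rad/s): [2.39, 2.39, 3.14, 3.14, 3.14, 3.14, 3.14].

### API

Orientations are given as a unit quaternion [w, x, y, z].
In Python, from station import bot, optics gives the robot as it stands.
- The arm moves only by the tool drive_tool, never from a script. Its argument "deltas" is a list of rows, each an object with "gripper": the closure in counts, from 0 (fully open) to 255 (shut); "offset": the shift along the tool's x, y, z in units of 1000 mm (1.0 is 1000 mm), a list of three; "angular": the turn, a rotation vector about the tool's x, y, z in units of 45 degrees (1.0 is 45 degrees), a list of three. In form: [{"gripper": gripper, "offset": [dx, dy, dz], "angular": [rx, ry, rz]}, ...]. A call has 1 to 5 rows; each row is the pose to reach, as a shift and turn from the pose commanded when the call began, along the tool's axes at that moment; what a row does not reach only later rows make up. A row lasts 1/10 s, in which the tool goes at most 50 mm and 8.59 degrees, less where a joint would pass 70% of its speed; a pose out of reach is approached as far as the arm can. A call with a number of a shift or a turn outside -1 to 1 is refused whole. A call with a gripper value outside its range is refused whole. The fingers move at their own pace and stop on an object; "grip_force" is the grip in N (left out, the last holds). Time passes only in rows, so rows that repeat a pose let the fingers close. It gives the time, the measured TCP pose, the force, the opening and the grip force at its end, in the units of the state.
- bot.get_obs(): the state, without advancing time (a new reading comes with each control period).
- optics.read_camera(name): name is "side" or "top" or "wrist"; returns the picture (384x512x3 uint8, blue, green, red); there is no depth.
- optics.camera_model(name): a dict with "fx", "fy", "cx", "cy" (pixels), "dist" ([k1, k2, p1, p2, k3] as OpenCV has them; the pictures are not rectified), "cam_to_world" (4x4, takes a point from camera to world coordinates). Camera axes: x right, y up, looking along -z (the intrinsics and any distortion apply to the point x, -y, -z); pixel columns grow to the right and rows downward; lengths in m; the calibration is good to about 2 mm. A picture is of the moment at which its call begins: read the wrist's pose just before it. camera_model takes no time and is no camera call; for the wrist camera it gives the pose at the moment of the call.
- bot.hand_in(): hands the job in; it is judged then, once.
The state is a dict: "t": time; "q": joint angles; "joint_vel": joint speeds; "joint_torque": joint torques, N m; "eef_pos": TCP position; "tool_rot": TCP orientation; "contact_force": force on the tool from outside, world axes, zero at the start; "torque": the same for the moment, N m; "gripper_width": opening from 0.0 (shut) to 1.0 (fully open); "grasp_force": force on a finger pad.
Only numpy, scipy, OpenCV 4.12 (cv2) and the standard library are available. Lean on these libraries where they do the work, as an engineer would, in place of code of your own. Each camera call takes 0.05 s, during which the arm holds its last target. There are 200 camera calls.

### The job

Set up the finished toy family on the display plank: stand the four turned wooden figures upright, one centred on each cork pad, in order of height, with the tallest on the pad next to the toy house and the shortest at the far end by the jar. Leave the house and the jar where they are, and let go of everything.

Things in the scene. Friction and masses are not known exactly. Their poses are not given: they have to be found in the camera images.
- figure_large: The tallest of four plain turned wooden toy figures (peg dolls) in pale wood, all of one shape: 112 mm tall; a straight round body 46 mm in diameter from the foot up to 67 mm, then a narrow neck and a rounded head, narrower than the body. Loose, about 110 g, stands upright on the bench at the start. Origin at the centre of the flat foot, z up along the figure; round, so its yaw does not matter.
- figure_medium: The second tallest of four plain turned wooden toy figures (peg dolls) in pale wood, all of one shape: 94 mm tall; a straight round body 40 mm in diameter from the foot up to 56 mm, then a narrow neck and a rounded head, narrower than the body. Loose, about 70 g, stands upright on the bench at the start. Origin at the centre of the flat foot, z up along the figure; round, so its yaw does not matter.
- figure_small: The third tallest of four plain turned wooden toy figures (peg dolls) in pale wood, all of one shape: 76 mm tall; a straight round body 34 mm in diameter from the foot up to 46 mm, then a narrow neck and a rounded head, narrower than the body. Loose, about 40 g, stands upright on the bench at the start. Origin at the centre of the flat foot, z up along the figure; round, so its yaw does not matter.
- figure_mini: The shortest of four plain turned wooden toy figures (peg dolls) in pale wood, all of one shape: 58 mm tall; a straight round body 28 mm in diameter from the foot up to 35 mm, then a narrow neck and a rounded head, narrower than the body. Loose, about 22 g, stands upright on the bench at the start. Origin at the centre of the flat foot, z up along the figure; round, so its yaw does not matter.
- pad_a: One of four identical round cork pads, 60 mm across, 3 mm thick, fixed on a white wooden plank (90 x 540 mm, 18 mm thick, fixed to the bench). The pads lie in a straight row along the plank, 85 mm apart; the letters do not follow the row's order. Origin: centre of the pad's underside (its top is 3 mm above, 21 mm above the bench). The row lies along the pad's y axis.
- pad_b: One of four identical round cork pads, 60 mm across, 3 mm thick, fixed on a white wooden plank (90 x 540 mm, 18 mm thick, fixed to the bench). The pads lie in a straight row along the plank, 85 mm apart; the letters do not follow the row's order. Origin: centre of the pad's underside (its top is 3 mm above, 21 mm above the bench). The row lies along the pad's y axis.
- pad_c: One of four identical round cork pads, 60 mm across, 3 mm thick, fixed on a white wooden plank (90 x 540 mm, 18 mm thick, fixed to the bench). The pads lie in a straight row along the plank, 85 mm apart; the letters do not follow the row's order. Origin: centre of the pad's underside (its top is 3 mm above, 21 mm above the bench). The row lies along the pad's y axis.
- pad_d: One of four identical round cork pads, 60 mm across, 3 mm thick, fixed on a white wooden plank (90 x 540 mm, 18 mm thick, fixed to the bench). The pads lie in a straight row along the plank, 85 mm apart; the letters do not follow the row's order. Origin: centre of the pad's underside (its top is 3 mm above, 21 mm above the bench). The row lies along the pad's y axis.
- house: Loose toy house of pale wood with a dark gable roof, 56 x 56 mm plan (roof 64 mm along the ridge), 87 mm tall, standing on the plank in line with the row of pads, at one end of the row or the other; its centre is 97.5 mm from the centre of the nearest pad. Origin at the centre of its underside. It shows which end of the row is the tall end, and is to be left where it is.
- jar: Loose amber glass jar with a black cap, 54 mm in diameter, 75 mm tall, standing on the plank at the other end of the row, its centre 97.5 mm from the nearest pad. Origin at the centre of its underside. To be left where it is.
Things that resemble listed ones, but are neither listed nor needed, are in the scene too. Leave any black or red look-alike of the figure_small alone. Leave any blue look-alike of the figure_large alone.

How it is judged:
At the end, for the whole second after the job is handed in: Each figure stands upright (within 0.1 rad) on a cork pad, within 14 mm of its centre, at rest and released, the heights falling from the pad next to the house to the pad next to the jar; house and jar are within 20 mm of where they stood ((horizontal distance between figure_large and pad_a below 0.014 m or horizontal distance between figure_large and pad_b below 0.014 m or horizontal distance between figure_large and pad_c below 0.014 m or horizontal distance between figure_large and pad_d below 0.014 m) and horizontal distance between figure_large and house between 0.0625 and 0.1325 m and z of figure_large in the frame of pad_a between -0.002 and 0.008 m and angle between each of figure_large, figure_medium, figure_small, figure_mini's own z axis and vertical below 0.1 rad and linear speed of each of figure_large, figure_medium, figure_small, figure_mini below 0.02 m/s and contact force between each of figure_large, figure_medium, figure_small, figure_mini and the fingers below 0.1 N and (horizontal distance between figure_medium and pad_a below 0.014 m or horizontal distance between figure_medium and pad_b below 0.014 m or horizontal distance between figure_medium and pad_c below 0.014 m or horizontal distance between figure_medium and pad_d below 0.014 m) and horizontal distance between figure_medium and house between 0.1475 and 0.2175 m and z of figure_medium in the frame of pad_a between -0.002 and 0.008 m and (horizontal distance between figure_small and pad_a below 0.014 m or horizontal distance between figure_small and pad_b below 0.014 m or horizontal distance between figure_small and pad_c below 0.014 m or horizontal distance between figure_small and pad_d below 0.014 m) and horizontal distance between figure_small and house between 0.2325 and 0.3025 m and z of figure_small in the frame of pad_a between -0.002 and 0.008 m and (horizontal distance between figure_mini and pad_a below 0.014 m or horizontal distance between figure_mini and pad_b below 0.014 m or horizontal distance between figure_mini and pad_c below 0.014 m or horizontal distance between figure_mini and pad_d below 0.014 m) and horizontal distance between figure_mini and house between 0.3175 and 0.3875 m and z of figure_mini in the frame of pad_a between -0.002 and 0.008 m); the robot touches nothing.
It fails at once if the house is pushed more than 20 mm from its place or tipped over (distance of house from where it was at the start of the episode above 0.02 m or angle between house's own z axis and vertical above 0.4 rad).
It fails at once if the jar is pushed more than 20 mm from its place or tipped over (distance of jar from where it was at the start of the episode above 0.02 m or angle between jar's own z axis and vertical above 0.4 rad).
It also fails if it takes over 106 s, if anything falls off the work surface, if the arm or the gripper's body presses on something with over 40 N, if the wrist force passes 120 N, or if a joint passes its speed limit or range.

## Working session

There is one attempt and no reset: what is moved stays moved. The work goes in short steps, Python scripts to look and compute and a tool call to move; the robot and the scene stay as the last step left them, time stands still between calls to the robot, and variables do not carry over. Pictures are saved under pics/ and viewed, at most 14 in all, crops included, and the job is handed in when it is done.

Besides the shell and the picture viewer there is one more tool, called after "Call:" by a JSON object that holds its "api" and its "payload", one argument or row to a line. drive_tool: Moves the arm, as the interface text tells. Its arguments: {"type":"object","properties":{"deltas":{"type":"array"},"grip_force":{"type":"number"}},"required":["deltas"]}

```bash
mkdir -p pics; python3 - <<'E'
from station import bot, optics
import cv2,numpy as np
for n in ("top","side"):
    cv2.imwrite(f"pics/{n}0.png",optics.read_camera(n))
    m=optics.camera_model(n);print(n,{k:np.round(v,3).tolist() for k,v in m.items()})
print(bot.get_obs())
E
```

```text
top {'fx': 399.877, 'fy': 399.877, 'cx': 256.372, 'cy': 190.416, 'dist': [-0.133, 0.0, 0.0, 0.0, 0.0], 'cam_to_world': [[0.002, 0.988, -0.155, 0.391], [-1.0, 0.004, 0.011, 0.033], [0.011, 0.155, 0.988, 0.907], [0.0, 0.0, 0.0, 1.0]]}
side {'fx': 377.893, 'fy': 377.893, 'cx': 262.989, 'cy': 188.12, 'dist': [0.013, 0.0, 0.0, 0.0, 0.0], 'cam_to_world': [[0.74, 0.438, -0.511, 0.138], [-0.673, 0.482, -0.561, -0.401], [-0.0, 0.759, 0.651, 0.535], [0.0, 0.0, 0.0, 1.0]]}
{'t': 0.1, 'q': array([ 1.1859243 ,  0.47773458,  0.0223497 ,  1.55632032, -0.01151696,
        1.10933152, -0.08312598]), 'joint_vel': array([-1.18532121e-03, -4.16899166e-04, -2.31645123e-04, -2.20080355e-03,
        7.81022990e-04, -5.85779740e-05, -2.78980904e-03]), 'joint_torque': array([ 6.33162635e-03, -5.97752881e+01,  1.61428951e+00, -2.81953865e+01,
        1.28310811e-02,  4.98296853e-03, -2.60102911e-05]), 'eef_pos': array([ 0.18433148, -0.64891855,  0.30302512]), 'tool_rot': array([-8.15518335e-04,  9.90440925e-01,  1.37935061e-01, -1.68948618e-04]), 'contact_force': array([-0.51169871, -0.23184673, -0.86450261]), 'torque': array([ 0.03750752, -0.02826635, -0.04185767]), 'grasp_force': 0.0, 'gripper_width': 0.9967440586186426}
```

View pics/top0.png

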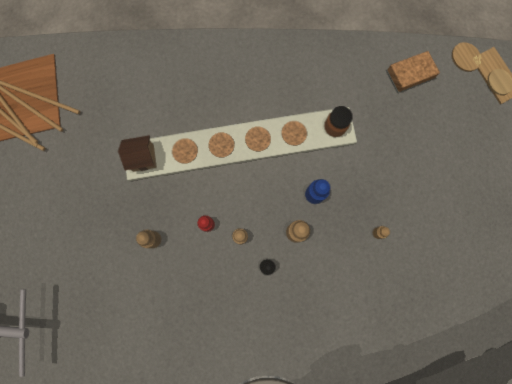

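View pics/side0.png

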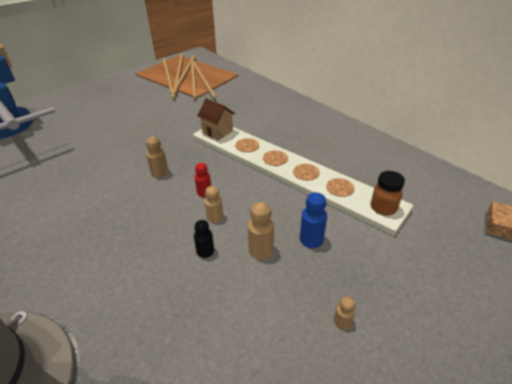

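The top view has the house at the left (138,153), pads at (185,151), (221,145), (258,139) and (294,133), and the jar at (338,122). The figures are medium (148,239), small (240,236), large (300,231) and mini (383,232). The side view confirms these sizes, and red, black and blue decoys stand among them.

```bash
cat > h.py <<'E'
import cv2,numpy as np
from scipy.spatial.transform import Rotation as R
def ray(m,uv):
    K=np.array([[m['fx'],0,m['cx']],[0,m['fy'],m['cy']],[0,0,1]])
    p=cv2.undistortPoints(np.array([[uv]],float),K,np.array(m['dist'],float))[0,0]
    T=np.array(m['cam_to_world']);return T[:3,3],T[:3,:3]@[p[0],-p[1],-1]
def onz(m,uv,z):
    o,d=ray(m,uv);return o+d*(z-o[2])/d[2]
def tri(m1,a,m2,b):
    (o,d),(p,e)=ray(m1,a),ray(m2,b)
    s=np.linalg.lstsq(np.c_[d,-e],p-o,rcond=None)[0]
    A,B=o+d*s[0],p+e*s[1];return (A+B)/2,np.linalg.norm(A-B)
def blobs(im,lo,hi,amin=40):
    k=cv2.inRange(cv2.cvtColor(im,cv2.COLOR_BGR2HSV),lo,hi)
    n,l,s,c=cv2.connectedComponentsWithStats(k)
    return [(c[i].round(1).tolist(),s[i].tolist()) for i in range(1,n) if s[i,4]>=amin]
def rel(obs,pos,yaw=None):
    """tool-frame shift (m) and z turn (45deg units) to world TCP target, tool down"""
    w=obs['tool_rot'];r=R.from_quat([w[1],w[2],w[3],w[0]])
    d=r.inv().apply(np.array(pos)-obs['eef_pos'])
    a=None
    if yaw is not None:
        t=R.from_euler('z',yaw)*R.from_euler('x',np.pi); a=(r.inv()*t).as_rotvec()/(np.pi/4)
    return d.round(4),a
E
python3 - <<'E'
from h import *; from station import optics
im={n:cv2.imread(f"pics/{n}0.png") for n in("top","side")}
mt=optics.camera_model("top")
for n in im:
    print(n)
    for b in blobs(im[n],(5,90,60),(25,255,255)):print(b)
for uv in [(185,151),(221,145),(258,139),(294,133)]:print(onz(mt,uv,.021).round(3))
v=cv2.resize(im["top"][190:290,120:400],None,fx=2.8,fy=2.8,interpolation=cv2.INTER_CUBIC);cv2.imwrite("pics/c1.png",v)
E
```

```text
top
([485.5, 68.2], [452, 43, 60, 61, 1834])
([413.0, 70.7], [388, 51, 52, 40, 1242])
([29.3, 99.3], [0, 54, 80, 96, 4541])
([333.5, 128.4], [325, 114, 24, 23, 214])
([293.7, 132.8], [282, 121, 25, 24, 467])
([257.4, 138.5], [245, 127, 25, 24, 478])
([221.0, 144.5], [209, 133, 25, 24, 484])
([136.7, 153.3], [119, 136, 36, 35, 963])
([184.4, 150.6], [172, 139, 25, 24, 479])
([297.8, 230.9], [287, 220, 23, 22, 386])
([380.8, 232.0], [373, 226, 17, 13, 160])
([239.7, 235.9], [233, 229, 15, 15, 181])
([147.9, 238.8], [137, 230, 23, 18, 322])
side
([183.0, 46.4], [136, 0, 102, 99, 5771])
([4.0, 53.8], [0, 44, 11, 23, 66])
([215.3, 118.9], [198, 99, 35, 41, 931])
([156.0, 157.7], [146, 137, 22, 41, 605])
([246.9, 144.8], [236, 139, 23, 13, 243])
([275.0, 157.5], [263, 151, 25, 14, 280])
([305.8, 171.5], [293, 164, 26, 16, 329])
([339.9, 186.9], [327, 178, 27, 18, 381])
([212.9, 203.7], [204, 185, 19, 37, 523])
([385.3, 200.8], [371, 184, 31, 31, 638])
([260.4, 231.3], [248, 202, 26, 58, 1210])
([499.6, 219.8], [487, 202, 25, 38, 791])
([344.5, 312.7], [335, 297, 20, 32, 496])
[0.621 0.187 0.021]
[0.635 0.105 0.021]
[0.65  0.02  0.021]
[ 0.665 -0.063  0.021]
```

View pics/c1.png

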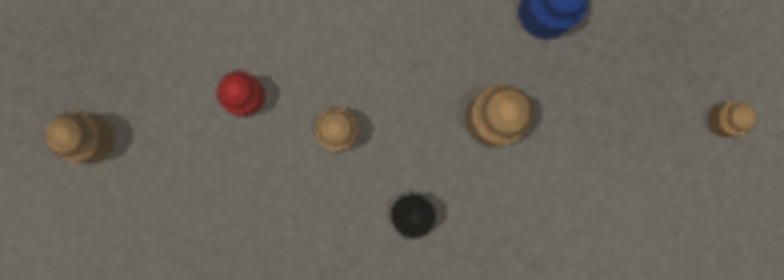

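Crop: head centres are at crop pixels medium (65,133), small (336,129), large (510,112) and mini (741,118). I'll triangulate them with the heads in the side view.

```bash
python3 - <<'E'
from h import *; from station import optics,bot
mt=optics.camera_model("top");ms=optics.camera_model("side");o=bot.get_obs()
for n,c,s,h,sd in [("L",(510,112),(261,211),.112,.046),("M",(65,133),(154,144),.094,.04),("S",(336,129),(213,191),.076,.034),("m",(741,118),(347,303),.058,.028)]:
    uv=(120+c[0]/2.8,190+c[1]/2.8); p=onz(mt,uv,.84*h)
    print(n,p.round(4),*[np.round(x,4) for x in tri(mt,uv,ms,s)])
for uv in [(184.4,150.6),(221,144.5),(257.4,138.5),(293.7,132.8)]:print(onz(mt,uv,.021).round(4))
for uv in [(246.9,144.8),(275,157.5),(305.8,171.5),(339.9,186.9)]:print(onz(ms,uv,.021).round(4))
print(rel(o,[.45,-.08,.304],-np.pi/2+.175))
E
```

```text
L [ 0.4375 -0.0688  0.0941] [ 0.437  -0.0678  0.1016] 0.0
M [0.4211 0.2593 0.079 ] [0.4216 0.2595 0.0774] 0.001
S [0.4262 0.0584 0.0638] [0.4271 0.0575 0.07  ] 0.0026
m [ 0.4348 -0.2556  0.0487] [ 0.435  -0.255   0.0517] 0.001
[0.6217 0.1885 0.021 ]
[0.6362 0.1049 0.021 ]
[0.6508 0.0216 0.021 ]
[ 0.665  -0.0621  0.021 ]
[0.6209 0.187  0.021 ]
[0.6351 0.1038 0.021 ]
[0.6491 0.0203 0.021 ]
[ 0.6635 -0.0634  0.021 ]
(array([ 4.110e-01, -4.747e-01, -2.000e-04]), array([-1.48142620e-03,  1.87519556e-03,  2.12955487e+00]))
```

Call:
{"api": "drive_tool", "payload": {
  "deltas": [
    {"gripper":0,"offset":[0.045,-0.045,0],"angular":[0,0,-0.19]},
    {"gripper":0,"offset":[0.08,-0.08,0],"angular":[0,0,-0.38]},
    {"gripper":0,"offset":[0.12,-0.12,0],"angular":[0,0,-0.57]},
    {"gripper":0,"offset":[0.16,-0.16,0],"angular":[0,0,-0.76]},
    {"gripper":0,"offset":[0.2,-0.2,0],"angular":[0,0,-0.93]}
  ],
  "grip_force": 30
}}

```text
t: 0.6
eef_pos: [0.3067, -0.4289, 0.3037]
tool_rot: [-0.0, 0.874, 0.485, -0.0]
contact_force: [1.6, -0.9, 0.6]
gripper_width: 1.001
grasp_force: 0.0
```

```bash
python3 -c "
from h import *; from station import bot
o=bot.get_obs();print(o['t'],o['eef_pos'],o['q'],rel(o,[.4375,-.068,.25],np.pi/2+.175))"
```

```text
0.6 [ 0.30667428 -0.42893736  0.30365041] [ 1.01658535  0.24649372 -0.21735377  1.89521146  0.06245178  1.00674702
  0.21434112] (array([ 0.3755, -0.08  ,  0.0537]), array([-5.21190540e-04, -1.68573454e-04, -9.33060960e-01]))
```

Call:
{"api": "drive_tool", "payload": {
  "deltas": [
    {"gripper":0,"offset":[0.045,-0.01,0],"angular":[0,0,-0.19]},
    {"gripper":0,"offset":[0.09,-0.02,0],"angular":[0,0,-0.38]},
    {"gripper":0,"offset":[0.14,-0.03,0],"angular":[0,0,-0.57]},
    {"gripper":0,"offset":[0.19,-0.04,0],"angular":[0,0,-0.76]},
    {"gripper":0,"offset":[0.235,-0.05,0],"angular":[0,0,-0.933]}
  ]
}}

```text
t: 1.1
eef_pos: [0.3897, -0.2035, 0.3039]
tool_rot: [0.0, 0.643, 0.766, -0.0]
contact_force: [1.4, -0.7, 0.7]
gripper_width: 1.003
grasp_force: 0.0
```

```bash
python3 -c "
from h import *; from station import bot
o=bot.get_obs();print(o['t'],o['eef_pos'],o['q'],rel(o,[.4375,-.068,.25],np.pi/2+.175))"
```

```text
1.1 [ 0.38968736 -0.20353479  0.30388035] [ 0.797381    0.11844748 -0.48782027  2.06257869  0.06725347  0.97523398
  0.4498811 ] (array([0.1251, 0.0707, 0.0538]), array([-4.28000369e-05,  3.32237342e-04,  2.24422668e-04]))
```

Call:
{"api": "drive_tool", "payload": {
  "deltas": [
    {"gripper":0,"offset":[0.04,0.022,0.018],"angular":[0,0,0]},
    {"gripper":0,"offset":[0.08,0.045,0.036],"angular":[0,0,0]},
    {"gripper":0,"offset":[0.125,0.071,0.054],"angular":[0,0,0]},
    {"gripper":0,"offset":[0.125,0.071,0.054],"angular":[0,0,0]}
  ]
}}

```text
t: 1.5
eef_pos: [0.4389, -0.0646, 0.2486]
tool_rot: [-0.001, 0.641, 0.767, 0.001]
contact_force: [-0.3, -0.5, -1.3]
gripper_width: 1.0
grasp_force: 0.0
```

```bash
python3 - <<'E'
from h import *; from station import bot,optics
o=bot.get_obs();m=optics.camera_model("wrist");cv2.imwrite("pics/w1.png",optics.read_camera("wrist"))
print(o['t'],o['eef_pos'],rel(o,[.4375,-.0685,.117]))
print({k:np.round(v,3).tolist() for k,v in m.items()})
E
```

```text
1.5 [ 0.43892672 -0.06464178  0.24862387] (array([-0.004 , -0.002 ,  0.1316]), None)
{'fx': 316.472, 'fy': 316.472, 'cx': 259.504, 'cy': 191.794, 'dist': [-0.012, 0.0, 0.0, 0.0, 0.0], 'cam_to_world': [[0.984, -0.169, -0.052, 0.425], [0.177, 0.938, 0.299, 0.012], [-0.001, -0.303, 0.953, 0.319], [0.0, 0.0, 0.0, 1.0]]}
```

View pics/w1.png

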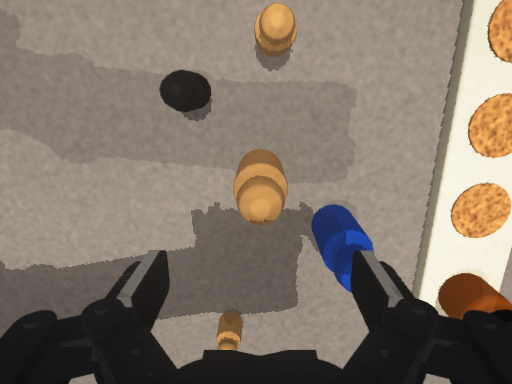

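The large figure's head is at (261,197), between the fingers. The blue decoy's foot is at about (333,222), near the right finger, so I'll check the clearance.

```bash
python3 - <<'E'
from h import *; from station import bot,optics
o=bot.get_obs();m=optics.camera_model("wrist");mt=optics.camera_model("top")
print(onz(m,(261,198),.097),onz(m,(357,268),.097),onz(mt,(321,186),.097))
print(rel(o,[.4375,-.0685,.117]))
E
```

```text
[ 0.43908516 -0.06434727  0.097     ] [ 0.52518755 -0.10911948  0.097     ] [ 0.52791677 -0.10888495  0.097     ]
(array([-0.0018, -0.0013,  0.1319]), None)
```

Call:
{"api": "drive_tool", "payload": {
  "deltas": [
    {"gripper":0,"offset":[0.001,0,0.045],"angular":[0,0,0]},
    {"gripper":0,"offset":[0.001,0,0.09],"angular":[0,0,0]},
    {"gripper":0,"offset":[0.001,0,0.13],"angular":[0,0,0]},
    {"gripper":0,"offset":[0.001,0,0.13],"angular":[0,0,0]},
    {"gripper":255,"offset":[0.001,0,0.13],"angular":[0,0,0]}
  ],
  "grip_force": 30
}}

```text
t: 2.05
eef_pos: [0.4381, -0.0702, 0.1203]
tool_rot: [-0.0, 0.645, 0.764, -0.001]
contact_force: [-0.0, 0.2, -0.0]
gripper_width: 0.858
grasp_force: 0.0
```

Call:
{"api": "drive_tool", "payload": {
  "deltas": [
    {"gripper":255,"offset":[0,0,0],"angular":[0,0,0]},
    {"gripper":255,"offset":[0,0,0],"angular":[0,0,0]},
    {"gripper":255,"offset":[0,0,0],"angular":[0,0,0]},
    {"gripper":255,"offset":[0,0,0],"angular":[0,0,0]}
  ]
}}

```text
t: 2.45
eef_pos: [0.4397, -0.0699, 0.1221]
tool_rot: [0.002, 0.645, 0.764, 0.001]
contact_force: [-1.5, -0.7, 7.7]
gripper_width: 0.523
grasp_force: 29.4
```

Call:
{"api": "drive_tool", "payload": {
  "deltas": [
    {"gripper":255,"offset":[0,0,-0.04],"angular":[0,0,0]},
    {"gripper":255,"offset":[0,0,-0.08],"angular":[0,0,0]},
    {"gripper":255,"offset":[0,0,-0.11],"angular":[0,0,0]},
    {"gripper":255,"offset":[0,0,-0.11],"angular":[0,0,0]}
  ]
}}

```text
t: 2.85
eef_pos: [0.4407, -0.0696, 0.2349]
tool_rot: [0.005, 0.645, 0.764, 0.002]
contact_force: [0.1, 0.4, -1.7]
gripper_width: 0.523
grasp_force: 32.4
```

```bash
python3 - <<'E'
from h import *; from station import bot,optics
o=bot.get_obs();m=optics.camera_model("wrist");cv2.imwrite("pics/w2.png",optics.read_camera("wrist"))
o=bot.get_obs();print(o['eef_pos'],o['gripper_width'],rel(o,[.6213,.1878,.24],np.pi/2+.174))
E
```

```text
[ 0.43955672 -0.06977707  0.23278455] 0.523215436170907 (array([ 0.2234,  0.2224, -0.0066]), array([ 0.00737792,  0.00413191, -0.00708504]))
```

View pics/w2.png

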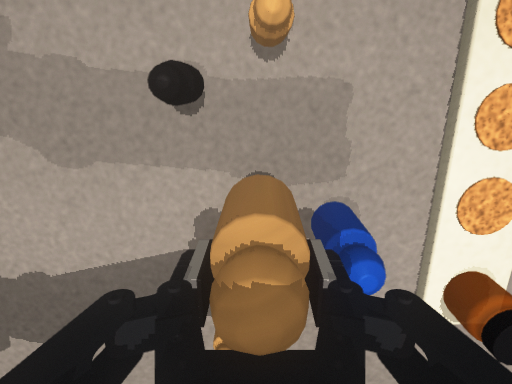

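The figure is lifted and centred between the fingers. The far edge of its foot is at (260,176), which I'll use to get the in-hand offset along the tool's x axis.

```bash
python3 - <<'E'
from h import *; from station import bot,optics
o=bot.get_obs();m=optics.camera_model("wrist")
p=onz(m,(260,176),o['eef_pos'][2]-.122);print(p,rel(o,p))
E
```

```text
[ 0.43608038 -0.04353199  0.11078455] (array([0.0269, 0.0003, 0.1219]), None)
```

Call:
{"api": "drive_tool", "payload": {
  "deltas": [
    {"gripper":255,"offset":[0.035,0.035,-0.001],"angular":[0,0,0]},
    {"gripper":255,"offset":[0.07,0.07,-0.003],"angular":[0,0,0]},
    {"gripper":255,"offset":[0.105,0.105,-0.005],"angular":[0,0,0]},
    {"gripper":255,"offset":[0.14,0.14,-0.007],"angular":[0,0,0]},
    {"gripper":255,"offset":[0.175,0.175,-0.007],"angular":[0.007,0.004,-0.007]}
  ]
}}

```text
t: 3.4
eef_pos: [0.5817, 0.1339, 0.2361]
tool_rot: [-0.003, 0.643, 0.766, -0.002]
contact_force: [1.3, -0.7, -0.8]
gripper_width: 0.522
grasp_force: 32.4
```

```bash
python3 - <<'E'
from h import *; from station import bot,optics
o=bot.get_obs();print(o['q'],o['eef_pos'],o['gripper_width'],rel(o,[.6213,.1878,.24],np.pi/2+.174))
E
```

```text
[ 0.13434208  0.49566234 -0.61503796  1.77634787  0.33152181  0.9816309
 -0.43773667] [0.58169015 0.13386906 0.23611567] 0.5219294381990355 (array([ 0.0462,  0.0483, -0.0041]), array([-0.0084874 , -0.00305971,  0.00076672]))
```

Call:
{"api": "drive_tool", "payload": {
  "deltas": [
    {"gripper":255,"offset":[0.022,0.025,0],"angular":[0,0,0]},
    {"gripper":255,"offset":[0.042,0.048,0.02],"angular":[0,0,0]},
    {"gripper":255,"offset":[0.042,0.048,0.06],"angular":[0,0,0]},
    {"gripper":255,"offset":[0.042,0.048,0.07],"angular":[0,0,0]},
    {"gripper":255,"offset":[0.042,0.048,0.07],"angular":[0,0,0]}
  ]
}}

```text
t: 3.9
eef_pos: [0.619, 0.181, 0.164]
tool_rot: [-0.004, 0.643, 0.766, -0.004]
contact_force: [-0.3, -0.1, -1.2]
gripper_width: 0.523
grasp_force: 32.3
```

```bash
python3 - <<'E'
from h import *; from station import bot,optics
m=optics.camera_model("wrist");cv2.imwrite("pics/w3.png",optics.read_camera("wrist"))
o=bot.get_obs();print(o['eef_pos'],o['gripper_width'],rel(o,[.6213,.1878,.143],np.pi/2+.174))
E
```

```text
[0.62016591 0.18136305 0.16615374] 0.5212391981454406 (array([0.0061, 0.0024, 0.0231]), array([-0.01012693, -0.00289341,  0.00014245]))
```

View pics/w3.png

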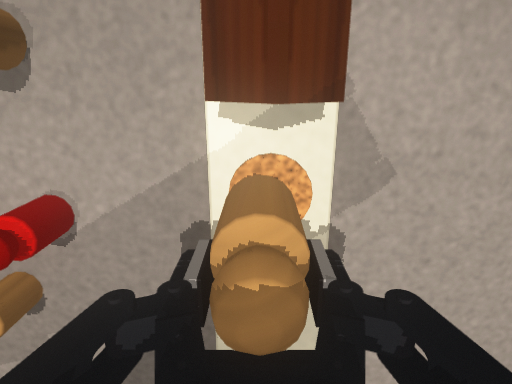

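The pad shows behind the held figure, with its centre at about (271,193) and its edges at columns 230 to 312, so the figure must shift slightly toward it.

```bash
python3 - <<'E'
from h import *; from station import bot,optics
o=bot.get_obs();m=optics.camera_model("wrist")
for uv in[(271,193),(271,153),(312,193),(230,193)]:
  p=onz(m,uv,.021);print(p,rel(o,p))
E
```

```text
[0.62565638 0.19084928 0.021     ] (array([0.0081, 0.0082, 0.1451]), None)
[0.62033061 0.21930331 0.021     ] (array([0.037 , 0.0079, 0.1452]), None)
[0.6545328  0.19600913 0.021     ] (array([0.0081, 0.0375, 0.1449]), None)
[0.59672127 0.18567858 0.021     ] (array([ 0.008 , -0.0212,  0.1453]), None)
```

Call:
{"api": "drive_tool", "payload": {
  "deltas": [
    {"gripper":255,"offset":[0.004,0.006,0],"angular":[0,0,0]},
    {"gripper":255,"offset":[0.004,0.006,0.01],"angular":[0,0,0]},
    {"gripper":255,"offset":[0.004,0.006,0.018],"angular":[0,0,0]},
    {"gripper":255,"offset":[0.004,0.006,0.023],"angular":[0,0,0]},
    {"gripper":255,"offset":[0.004,0.006,0.023],"angular":[0,0,0]}
  ]
}}

```text
t: 4.45
eef_pos: [0.6257, 0.1875, 0.1435]
tool_rot: [-0.003, 0.643, 0.766, -0.001]
contact_force: [-0.3, 0.4, -1.5]
gripper_width: 0.522
grasp_force: 32.4
```

Call:
{"api": "drive_tool", "payload": {
  "deltas": [
    {"gripper":255,"offset":[0,0,0.001],"angular":[0,0,0]},
    {"gripper":255,"offset":[0,0,0.002],"angular":[0,0,0]},
    {"gripper":255,"offset":[0,0,0.002],"angular":[0,0,0]}
  ]
}}

```text
t: 4.75
eef_pos: [0.6258, 0.1877, 0.1432]
tool_rot: [-0.003, 0.643, 0.766, -0.001]
contact_force: [-4.8, -1.7, 10.2]
gripper_width: 0.519
grasp_force: 33.5
```

Call:
{"api": "drive_tool", "payload": {
  "deltas": [
    {"gripper":150,"offset":[0,0,-0.001],"angular":[0,0,0]},
    {"gripper":0,"offset":[0,0,-0.001],"angular":[0,0,0]},
    {"gripper":0,"offset":[0,0,-0.001],"angular":[0,0,0]},
    {"gripper":0,"offset":[0,0,-0.001],"angular":[0,0,0]},
    {"gripper":0,"offset":[0,0,-0.01],"angular":[0,0,0]}
  ]
}}

```text
t: 5.25
eef_pos: [0.6253, 0.1869, 0.1507]
tool_rot: [-0.004, 0.643, 0.766, -0.002]
contact_force: [0.2, -0.2, -0.0]
gripper_width: 0.997
grasp_force: 0.0
```

Call:
{"api": "drive_tool", "payload": {
  "deltas": [
    {"gripper":0,"offset":[0,0,-0.04],"angular":[0,0,0]},
    {"gripper":0,"offset":[0,0,-0.08],"angular":[0,0,0]},
    {"gripper":0,"offset":[0,0,-0.12],"angular":[0,0,0]}
  ]
}}

```text
t: 5.55
eef_pos: [0.6265, 0.1872, 0.2737]
tool_rot: [-0.003, 0.643, 0.766, -0.001]
contact_force: [1.9, -0.3, 0.1]
gripper_width: 1.001
grasp_force: 0.0
```

```bash
python3 - <<'E'
from h import *; from station import bot,optics
o=bot.get_obs();m=optics.camera_model("wrist");cv2.imwrite("pics/w4.png",optics.read_camera("wrist"))
print(o['eef_pos'],o['gripper_width'],rel(o,[.421,.259,.24],np.pi/2+.174))
E
```

```text
[0.62651982 0.18722829 0.27370516] 1.001201425112559 (array([ 0.1063, -0.1897,  0.0351]), array([-0.00702092, -0.00440236,  0.00123231]))
```

View pics/w4.png

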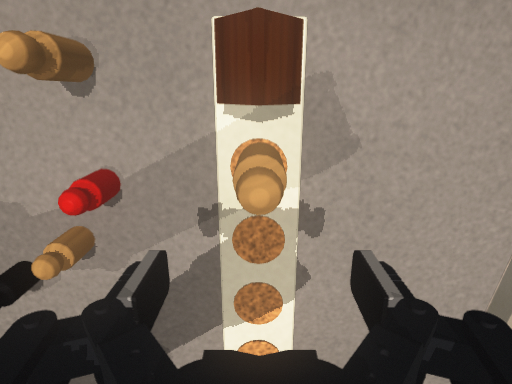

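The large figure is upright on its pad: the pad centre is near column 259 and the figure is at (259,168). Next is the medium figure.

Call:
{"api": "drive_tool", "payload": {
  "deltas": [
    {"gripper":0,"offset":[0.02,-0.038,0],"angular":[0,0,0]},
    {"gripper":0,"offset":[0.042,-0.076,0.01],"angular":[0,0,0]},
    {"gripper":0,"offset":[0.064,-0.114,0.02],"angular":[0,0,0]},
    {"gripper":0,"offset":[0.085,-0.152,0.03],"angular":[-0.007,-0.004,0]},
    {"gripper":0,"offset":[0.106,-0.19,0.035],"angular":[-0.007,-0.004,0]}
  ]
}}

```text
t: 6.1
eef_pos: [0.419, 0.2588, 0.2379]
tool_rot: [0.0, 0.643, 0.766, 0.0]
contact_force: [-0.6, 0.8, -0.7]
gripper_width: 1.005
grasp_force: 0.0
```

Call:
{"api": "drive_tool", "payload": {
  "deltas": [
    {"gripper":0,"offset":[0,0,0],"angular":[0,0,0]},
    {"gripper":0,"offset":[0,0,0],"angular":[0,0,0]}
  ]
}}

```text
t: 6.3
eef_pos: [0.4206, 0.259, 0.2387]
tool_rot: [0.001, 0.642, 0.767, 0.0]
contact_force: [1.1, 0.1, -0.0]
gripper_width: 1.0
grasp_force: 0.0
```

```bash
cat > look.py <<'E'
import sys
from h import *; from station import bot,optics
m=optics.camera_model("wrist");im=optics.read_camera("wrist")
cv2.imwrite(f"pics/{sys.argv[1]}.png",im);o=bot.get_obs()
print(o['t'],o['eef_pos'],o['gripper_width'],rel(o,eval(sys.argv[2]),np.pi/2+.174))
for b in blobs(im[:350],(5,90,60),(25,255,255),300):print(b)
E
python3 look.py w5 "[.421,.259,.104]"
```

```text
6.35 [0.42173126 0.25860595 0.23874094] 1.0013216345191243 (array([ 0.0005, -0.0009,  0.1347]), array([ 1.97826285e-03, -2.56448388e-05,  8.13782938e-04]))
([260.2, 184.1], [237, 152, 48, 65, 2400])
([473.4, 200.2], [423, 155, 89, 102, 7002])
([456.8, 285.1], [410, 247, 102, 82, 4426])
([236.2, 336.2], [220, 321, 32, 29, 781])
```

View pics/w5.png

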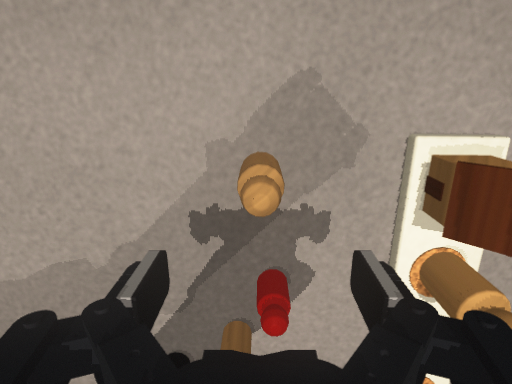

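The medium figure's head is at (262,196), centred between the fingers, and the red decoy is well clear.

```bash
python3 - <<'E'
from h import *; from station import bot,optics
o=bot.get_obs();m=optics.camera_model("wrist");p=onz(m,(262,196),.08);print(p,rel(o,p))
E
```

```text
[0.42359721 0.26015586 0.08      ] (array([0.0012, 0.0019, 0.1587]), None)
```

Call:
{"api": "drive_tool", "payload": {
  "deltas": [
    {"gripper":0,"offset":[0,0,0.045],"angular":[0,0,0]},
    {"gripper":0,"offset":[0,0,0.09],"angular":[0,0,0]},
    {"gripper":0,"offset":[0,0,0.134],"angular":[0,0,0]},
    {"gripper":0,"offset":[0,0,0.134],"angular":[0,0,0]},
    {"gripper":255,"offset":[0,0,0.134],"angular":[0,0,0]}
  ]
}}

```text
t: 6.85
eef_pos: [0.4219, 0.2585, 0.1044]
tool_rot: [-0.0, 0.643, 0.766, -0.0]
contact_force: [0.1, 0.9, 0.9]
gripper_width: 0.857
grasp_force: 0.0
```

Call:
{"api": "drive_tool", "payload": {
  "deltas": [
    {"gripper":255,"offset":[0,0,0],"angular":[0,0,0]},
    {"gripper":255,"offset":[0,0,0],"angular":[0,0,0]},
    {"gripper":255,"offset":[0,0,0],"angular":[0,0,0]},
    {"gripper":255,"offset":[0,0,0],"angular":[0,0,0]}
  ]
}}

```text
t: 7.25
eef_pos: [0.4222, 0.2593, 0.1064]
tool_rot: [0.001, 0.643, 0.766, 0.002]
contact_force: [-0.1, -1.4, 8.0]
gripper_width: 0.456
grasp_force: 29.4
```

Call:
{"api": "drive_tool", "payload": {
  "deltas": [
    {"gripper":255,"offset":[0,0,-0.04],"angular":[0,0,0]},
    {"gripper":255,"offset":[0,0,-0.08],"angular":[0,0,0]},
    {"gripper":255,"offset":[0,0,-0.12],"angular":[0,0,0]},
    {"gripper":255,"offset":[0,0,-0.16],"angular":[0,0,0]}
  ]
}}

```text
t: 7.65
eef_pos: [0.4208, 0.2585, 0.2669]
tool_rot: [0.001, 0.643, 0.766, 0.001]
contact_force: [1.1, 0.9, -1.0]
gripper_width: 0.451
grasp_force: 31.3
```

```bash
python3 look.py w6 "[.6385,.1065,.26]"
```

```text
7.7 [0.42282821 0.26088926 0.27306244] 0.45445498931816397 (array([-0.1897,  0.1853,  0.0144]), array([ 0.01345544, -0.00397783,  0.00159868]))
([462.3, 189.1], [410, 149, 102, 91, 6938])
([259.3, 276.5], [215, 194, 90, 156, 11758])
([454.1, 283.9], [399, 235, 112, 101, 5612])
```

Call:
{"api": "drive_tool", "payload": {
  "deltas": [
    {"gripper":255,"offset":[-0.034,0.034,0],"angular":[0,0,0]},
    {"gripper":255,"offset":[-0.068,0.068,0],"angular":[0,0,0]},
    {"gripper":255,"offset":[-0.102,0.102,0],"angular":[0,0,0]},
    {"gripper":255,"offset":[-0.136,0.136,0],"angular":[0,0,0]},
    {"gripper":255,"offset":[-0.17,0.17,0],"angular":[0,0,0]}
  ]
}}

```text
t: 8.2
eef_pos: [0.6194, 0.1192, 0.2654]
tool_rot: [0.001, 0.643, 0.766, 0.001]
contact_force: [1.0, 0.4, -0.6]
gripper_width: 0.453
grasp_force: 31.3
```

Call:
{"api": "drive_tool", "payload": {
  "deltas": [
    {"gripper":255,"offset":[-0.02,0.015,0.02],"angular":[0,0,0]},
    {"gripper":255,"offset":[-0.02,0.015,0.06],"angular":[0,0,0]},
    {"gripper":255,"offset":[-0.02,0.015,0.1],"angular":[0,0,0]},
    {"gripper":255,"offset":[-0.02,0.015,0.11],"angular":[0,0,0]},
    {"gripper":255,"offset":[-0.02,0.015,0.11],"angular":[0,0,0]}
  ]
}}

```text
t: 8.7
eef_pos: [0.6354, 0.1035, 0.1535]
tool_rot: [-0.001, 0.643, 0.766, -0.001]
contact_force: [-0.2, -0.2, 0.2]
gripper_width: 0.454
grasp_force: 31.2
```

```bash
python3 look.py w7 "[.6385,.1065,.1265]"; python3 - <<'E'
from h import *; from station import bot,optics
o=bot.get_obs();m=optics.camera_model("wrist");p=onz(m,(259,194),o['eef_pos'][2]-.1055);print("foot edge",rel(o,p)[0])
for uv in [(259,193),(271,193)]: print(rel(o,onz(m,uv,.021))[0])
E
```

```text
8.75 [0.63648788 0.10401921 0.15534596] 0.4527244846344993 (array([0.0021, 0.0024, 0.0288]), array([ 0.00117529, -0.00031584,  0.00138649]))
([272.0, 57.6], [215, 0, 118, 126, 12135])
([261.1, 259.4], [215, 165, 93, 185, 14472])
foot edge [ 0.0204 -0.0003  0.1055]
[ 0.0116 -0.0004  0.1343]
[0.0116 0.0078 0.1344]
```

View pics/w7.png

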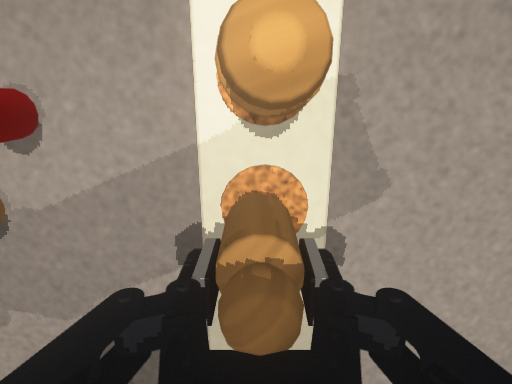

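The pad under the medium figure spans columns 221 to 308 with its centre near (264,206), so I'll shift about +2.5 and +3.5 mm. The large figure stands well on its own pad.

Call:
{"api": "drive_tool", "payload": {
  "deltas": [
    {"gripper":255,"offset":[0.002,0.003,0.005],"angular":[0,0,0]},
    {"gripper":255,"offset":[0.002,0.003,0.018],"angular":[0,0,0]},
    {"gripper":255,"offset":[0.002,0.003,0.025],"angular":[0,0,0]},
    {"gripper":255,"offset":[0.002,0.003,0.028],"angular":[0,0,0]},
    {"gripper":255,"offset":[0.002,0.003,0.028],"angular":[0,0,0]}
  ]
}}

```text
t: 9.25
eef_pos: [0.6386, 0.1062, 0.1273]
tool_rot: [0.0, 0.643, 0.766, -0.001]
contact_force: [-4.7, -2.2, 10.4]
gripper_width: 0.451
grasp_force: 32.3
```

Contact was reached, so I'll release and go up, then move toward the small figure.

Call:
{"api": "drive_tool", "payload": {
  "deltas": [
    {"gripper":150,"offset":[0,0,-0.001],"angular":[0,0,0]},
    {"gripper":0,"offset":[0,0,-0.001],"angular":[0,0,0]},
    {"gripper":0,"offset":[0,0,-0.001],"angular":[0,0,0]},
    {"gripper":0,"offset":[0,0,-0.001],"angular":[0,0,0]},
    {"gripper":0,"offset":[0,0,-0.01],"angular":[0,0,0]}
  ]
}}

```text
t: 9.75
eef_pos: [0.638, 0.1058, 0.1351]
tool_rot: [-0.001, 0.643, 0.766, -0.001]
contact_force: [-0.8, -0.3, -0.0]
gripper_width: 1.001
grasp_force: 0.0
```

Call:
{"api": "drive_tool", "payload": {
  "deltas": [
    {"gripper":0,"offset":[0,0,-0.04],"angular":[0,0,0]},
    {"gripper":0,"offset":[0,0,-0.08],"angular":[0,0,0]},
    {"gripper":0,"offset":[0,0,-0.11],"angular":[0,0,0]}
  ]
}}

```text
t: 10.05
eef_pos: [0.6393, 0.1066, 0.2493]
tool_rot: [0.001, 0.643, 0.766, 0.001]
contact_force: [0.2, 0.3, -0.0]
gripper_width: 0.999
grasp_force: 0.0
```

```bash
python3 look.py w8 "[.4265,.058,.22]"
```

```text
10.1 [0.64124734 0.10740471 0.25439662] 1.0000906430349572 (array([-0.0113, -0.2204,  0.0323]), array([ 0.01221542, -0.00071658,  0.00091031]))
([258.4, 78.3], [225, 40, 68, 77, 4123])
([257.3, 181.3], [227, 145, 61, 78, 3565])
([32.4, 186.8], [0, 163, 70, 50, 2369])
([257.1, 251.8], [229, 227, 57, 51, 2231])
([256.9, 318.1], [231, 296, 53, 45, 1797])
```

Call:
{"api": "drive_tool", "payload": {
  "deltas": [
    {"gripper":0,"offset":[-0.002,-0.045,0],"angular":[0,0,0]},
    {"gripper":0,"offset":[-0.004,-0.09,0.01],"angular":[0,0,0]},
    {"gripper":0,"offset":[-0.006,-0.135,0.02],"angular":[0,0,0]},
    {"gripper":0,"offset":[-0.009,-0.18,0.025],"angular":[0,0,0]},
    {"gripper":0,"offset":[-0.011,-0.219,0.03],"angular":[0,0,0]}
  ]
}}

```text
t: 10.6
eef_pos: [0.4227, 0.0566, 0.2159]
tool_rot: [0.0, 0.643, 0.766, -0.0]
contact_force: [0.7, 0.7, 0.6]
gripper_width: 1.001
grasp_force: 0.0
```

Call:
{"api": "drive_tool", "payload": {
  "deltas": [
    {"gripper":0,"offset":[0,0,0],"angular":[0,0,0]},
    {"gripper":0,"offset":[0,0,0],"angular":[0,0,0]}
  ]
}}

```text
t: 10.8
eef_pos: [0.4249, 0.057, 0.2167]
tool_rot: [0.001, 0.643, 0.766, 0.0]
contact_force: [0.7, -0.1, 0.7]
gripper_width: 1.0
grasp_force: 0.0
```

```bash
python3 look.py w9 "[.4265,.058,.084]"
```

```text
10.85 [0.42603009 0.05744159 0.21690265] 1.0010708656264584 (array([0.0005, 0.0003, 0.1329]), array([0.00282621, 0.00020513, 0.00076291]))
([505.0, 73.5], [496, 42, 16, 61, 690])
([495.4, 173.0], [474, 138, 38, 66, 1952])
([264.8, 185.3], [244, 157, 43, 57, 1869])
([485.0, 256.9], [455, 229, 57, 56, 2561])
```

View pics/w9.png

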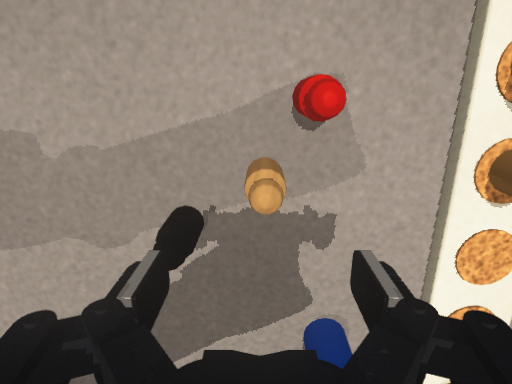

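The small figure's head is at (266,195). The black decoy, with its foot at (186,222) and head at (172,255), is near the left finger's path, so I'll check both.

```bash
python3 - <<'E'
from h import *; from station import bot,optics
o=bot.get_obs();m=optics.camera_model("wrist");mt=optics.camera_model("top")
for n,q in [("small",onz(m,(266,195),.064)),("black",onz(m,(172,252),.064)),("black top",onz(mt,(267.5,267),.064)),("red",onz(m,(329,98),.064)),("blue",onz(m,(326,333),.05))]: print(n,q,rel(o,q)[0])
E
```

```text
small [0.43039198 0.0622179  0.064     ] [0.004  0.0048 0.1529]
black [0.36576315 0.00263924 0.064     ] [-0.0435 -0.0692  0.1528]
black top [0.36203529 0.00071631 0.064     ] [-0.0447 -0.0732  0.1527]
red [0.45999716 0.13778467 0.064     ] [0.0732 0.0471 0.153 ]
blue [ 0.51025639 -0.06485502  0.05      ] [-0.135   0.0613  0.1671]
```

Call:
{"api": "drive_tool", "payload": {
  "deltas": [
    {"gripper":0,"offset":[0.003,0.003,0.04],"angular":[0,0,0]},
    {"gripper":0,"offset":[0.003,0.003,0.08],"angular":[0,0,0]},
    {"gripper":0,"offset":[0.003,0.003,0.12],"angular":[0,0,0]},
    {"gripper":0,"offset":[0.003,0.003,0.132],"angular":[0,0,0]},
    {"gripper":255,"offset":[0.003,0.003,0.132],"angular":[0,0,0]}
  ]
}}

```text
t: 11.35
eef_pos: [0.4277, 0.0613, 0.0831]
tool_rot: [-0.001, 0.642, 0.766, -0.001]
contact_force: [-0.0, 0.2, 0.5]
gripper_width: 0.857
grasp_force: 0.0
```

Call:
{"api": "drive_tool", "payload": {
  "deltas": [
    {"gripper":255,"offset":[0,0,0],"angular":[0,0,0]},
    {"gripper":255,"offset":[0,0,0],"angular":[0,0,0]},
    {"gripper":255,"offset":[0,0,0],"angular":[0,0,0]},
    {"gripper":255,"offset":[0,0,0],"angular":[0,0,0]}
  ]
}}

```text
t: 11.75
eef_pos: [0.4287, 0.0609, 0.0858]
tool_rot: [0.001, 0.643, 0.766, 0.001]
contact_force: [-1.2, -0.4, 7.3]
gripper_width: 0.386
grasp_force: 29.3
```

Call:
{"api": "drive_tool", "payload": {
  "deltas": [
    {"gripper":255,"offset":[0,0,-0.04],"angular":[0,0,0]},
    {"gripper":255,"offset":[0,0,-0.08],"angular":[0,0,0]},
    {"gripper":255,"offset":[0,0,-0.12],"angular":[0,0,0]},
    {"gripper":255,"offset":[0,0,-0.14],"angular":[0,0,0]}
  ]
}}

```text
t: 12.15
eef_pos: [0.4286, 0.0611, 0.2281]
tool_rot: [0.002, 0.643, 0.766, 0.002]
contact_force: [0.2, -0.3, -0.7]
gripper_width: 0.387
grasp_force: 30.4
```

```bash
python3 look.py w10 "[.653,.0227,.22]"
```

```text
12.2 [0.42957014 0.06133118 0.22978564] 0.3841319864985852 (array([-0.0768,  0.2132,  0.0117]), array([0.01080708, 0.00207966, 0.00060436]))
([497.6, 75.5], [479, 36, 33, 74, 1863])
([488.0, 171.9], [459, 139, 53, 64, 2798])
([259.4, 285.7], [219, 214, 82, 136, 9267])
([472.5, 253.5], [443, 227, 61, 54, 2506])
([460.4, 319.2], [432, 301, 52, 43, 1434])
```

Call:
{"api": "drive_tool", "payload": {
  "deltas": [
    {"gripper":255,"offset":[-0.016,0.044,0],"angular":[0,0,0]},
    {"gripper":255,"offset":[-0.032,0.087,0],"angular":[0,0,0]},
    {"gripper":255,"offset":[-0.048,0.13,0],"angular":[0,0,0]},
    {"gripper":255,"offset":[-0.063,0.173,0],"angular":[0,0,0]},
    {"gripper":255,"offset":[-0.077,0.213,0],"angular":[0,0,0]}
  ]
}}

```text
t: 12.7
eef_pos: [0.6524, 0.0208, 0.2246]
tool_rot: [0.0, 0.643, 0.766, 0.0]
contact_force: [-0.3, 0.2, 0.2]
gripper_width: 0.388
grasp_force: 30.4
```

Call:
{"api": "drive_tool", "payload": {
  "deltas": [
    {"gripper":255,"offset":[0,0,0.03],"angular":[0,0,0]},
    {"gripper":255,"offset":[0,0,0.06],"angular":[0,0,0]},
    {"gripper":255,"offset":[0,0,0.09],"angular":[0,0,0]},
    {"gripper":255,"offset":[0,0,0.09],"angular":[0,0,0]}
  ]
}}

```text
t: 13.1
eef_pos: [0.6479, 0.021, 0.1304]
tool_rot: [-0.002, 0.643, 0.766, -0.003]
contact_force: [-0.2, 0.2, -0.3]
gripper_width: 0.386
grasp_force: 30.4
```

```bash
python3 look.py w11 "[.653,.0227,.1065]"; python3 - <<'E'
from h import *; from station import bot,optics
o=bot.get_obs();m=optics.camera_model("wrist");p=onz(m,(259,214),o['eef_pos'][2]-.0855);print("foot edge",rel(o,p)[0])
for v in (180,195,210,225): print(v,rel(o,onz(m,(264,v),.021))[0])
E
```

```text
13.15 [0.64928977 0.02142382 0.13287797] 0.38981881305274246 (array([0.0006, 0.004 , 0.0264]), array([-0.00472233, -0.00033591,  0.00077056]))
([273.6, 66.4], [215, 0, 118, 133, 11914])
([263.8, 264.0], [219, 176, 98, 174, 13503])
foot edge [ 0.0158 -0.0003  0.0855]
180 [0.0271 0.0027 0.1119]
195 [0.0176 0.0027 0.1119]
210 [0.0079 0.0028 0.1119]
225 [-0.0022  0.0028  0.1119]
```

View pics/w11.png

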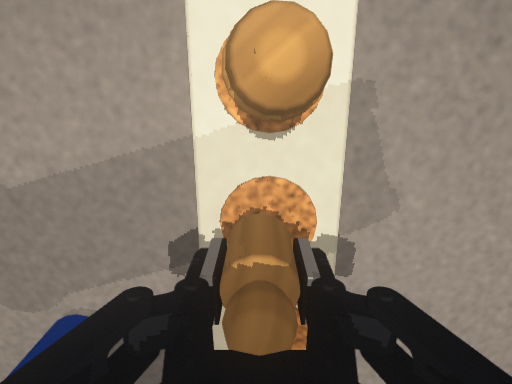

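The small figure's pad spans columns 220 to 317 with its top edge at row 176, so I'll shift +1 and +5 mm. The medium figure stands on its pad.

Call:
{"api": "drive_tool", "payload": {
  "deltas": [
    {"gripper":255,"offset":[0.001,0.005,0.005],"angular":[0,0,0]},
    {"gripper":255,"offset":[0.001,0.005,0.016],"angular":[0,0,0]},
    {"gripper":255,"offset":[0.001,0.005,0.022],"angular":[0,0,0]},
    {"gripper":255,"offset":[0.001,0.005,0.026],"angular":[0,0,0]},
    {"gripper":255,"offset":[0.001,0.005,0.026],"angular":[0,0,0]}
  ]
}}

```text
t: 13.65
eef_pos: [0.655, 0.0236, 0.1076]
tool_rot: [-0.0, 0.643, 0.766, -0.0]
contact_force: [-0.7, 0.2, -0.1]
gripper_width: 0.385
grasp_force: 30.4
```

Call:
{"api": "drive_tool", "payload": {
  "deltas": [
    {"gripper":255,"offset":[0,0,0.001],"angular":[0,0,0]},
    {"gripper":255,"offset":[0,0,0.002],"angular":[0,0,0]},
    {"gripper":255,"offset":[0,0,0.002],"angular":[0,0,0]}
  ]
}}

```text
t: 13.95
eef_pos: [0.6556, 0.0238, 0.1069]
tool_rot: [0.0, 0.643, 0.766, 0.0]
contact_force: [-2.3, -0.3, 3.6]
gripper_width: 0.386
grasp_force: 30.8
```

Call:
{"api": "drive_tool", "payload": {
  "deltas": [
    {"gripper":150,"offset":[0,0,0],"angular":[0,0,0]},
    {"gripper":0,"offset":[0,0,0],"angular":[0,0,0]},
    {"gripper":0,"offset":[0,0,0],"angular":[0,0,0]},
    {"gripper":0,"offset":[0,0,0],"angular":[0,0,0]},
    {"gripper":0,"offset":[0,0,-0.01],"angular":[0,0,0]}
  ]
}}

```text
t: 14.45
eef_pos: [0.6544, 0.0236, 0.1151]
tool_rot: [-0.001, 0.643, 0.766, -0.001]
contact_force: [0.1, 0.0, 0.3]
gripper_width: 0.998
grasp_force: 0.0
```

Call:
{"api": "drive_tool", "payload": {
  "deltas": [
    {"gripper":0,"offset":[0,0,-0.04],"angular":[0,0,0]},
    {"gripper":0,"offset":[0,0,-0.08],"angular":[0,0,0]},
    {"gripper":0,"offset":[0,0,-0.12],"angular":[0,0,0]}
  ]
}}

```text
t: 14.75
eef_pos: [0.6552, 0.0239, 0.2382]
tool_rot: [-0.0, 0.643, 0.766, 0.0]
contact_force: [0.8, 0.2, 0.4]
gripper_width: 1.003
grasp_force: 0.0
```

```bash
python3 look.py w12 "[.435,-.2553,.23]"
```

```text
14.8 [0.65828081 0.0248455  0.24597183] 0.9992713512850996 (array([-0.2371, -0.2687,  0.0133]), array([0.01360385, 0.00086472, 0.00094557]))
([256.5, 4.6], [231, 0, 52, 13, 457])
([256.2, 82.5], [222, 47, 69, 72, 3918])
([256.5, 180.5], [225, 148, 63, 70, 3278])
([256.0, 257.6], [227, 232, 59, 52, 2370])
([255.8, 334.8], [231, 316, 50, 34, 1411])
```

Call:
{"api": "drive_tool", "payload": {
  "deltas": [
    {"gripper":0,"offset":[-0.03,-0.035,0],"angular":[0,0,0]},
    {"gripper":0,"offset":[-0.06,-0.07,0],"angular":[0,0,0]},
    {"gripper":0,"offset":[-0.09,-0.105,0],"angular":[0,0,0]},
    {"gripper":0,"offset":[-0.12,-0.138,0],"angular":[0,0,0]},
    {"gripper":0,"offset":[-0.15,-0.17,0],"angular":[0,0,0]}
  ]
}}

```text
t: 15.3
eef_pos: [0.5127, -0.1548, 0.2367]
tool_rot: [0.0, 0.643, 0.766, -0.0]
contact_force: [0.6, 0.2, 1.5]
gripper_width: 1.001
grasp_force: 0.0
```

Call:
{"api": "drive_tool", "payload": {
  "deltas": [
    {"gripper":0,"offset":[-0.03,-0.035,0],"angular":[0,0,0]},
    {"gripper":0,"offset":[-0.06,-0.07,0.01],"angular":[0,0,0]},
    {"gripper":0,"offset":[-0.085,-0.096,0.025],"angular":[0,0,0]},
    {"gripper":0,"offset":[-0.085,-0.096,0.025],"angular":[0,0,0]},
    {"gripper":0,"offset":[-0.085,-0.096,0.025],"angular":[0,0,0]}
  ]
}}

```text
t: 15.8
eef_pos: [0.4338, -0.2545, 0.2114]
tool_rot: [0.0, 0.644, 0.765, 0.0]
contact_force: [0.7, 0.9, 0.3]
gripper_width: 1.0
grasp_force: 0.0
```

```bash
python3 look.py w13 "[.435,-.2553,.082]"
```

```text
15.85 [ 0.43488382 -0.25349302  0.21173422] 0.998086685235291 (array([-0.0018, -0.0004,  0.1297]), array([0.00161212, 0.00032137, 0.00120757]))
([263.4, 188.1], [247, 166, 34, 45, 1180])
```

View pics/w13.png

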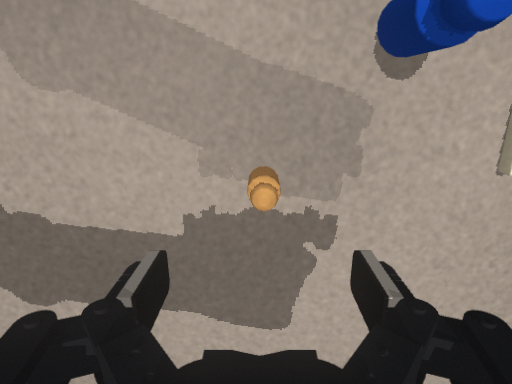

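The mini's head is at (264,197), centred and clear of everything else.

Call:
{"api": "drive_tool", "payload": {
  "deltas": [
    {"gripper":0,"offset":[0,0.001,0.04],"angular":[0,0,0]},
    {"gripper":0,"offset":[0,0.001,0.08],"angular":[0,0,0]},
    {"gripper":0,"offset":[0,0.001,0.12],"angular":[0,0,0]},
    {"gripper":0,"offset":[0,0.001,0.128],"angular":[0,0,0]},
    {"gripper":255,"offset":[0,0.001,0.128],"angular":[0,0,0]}
  ]
}}

```text
t: 16.35
eef_pos: [0.4359, -0.2523, 0.0829]
tool_rot: [-0.001, 0.642, 0.767, 0.0]
contact_force: [-0.6, 0.9, 0.3]
gripper_width: 0.855
grasp_force: 0.0
```

Call:
{"api": "drive_tool", "payload": {
  "deltas": [
    {"gripper":255,"offset":[0,0,0],"angular":[0,0,0]},
    {"gripper":255,"offset":[0,0,0],"angular":[0,0,0]},
    {"gripper":255,"offset":[0,0,0],"angular":[0,0,0]},
    {"gripper":255,"offset":[0,0,0],"angular":[0,0,0]},
    {"gripper":255,"offset":[0,0,0],"angular":[0,0,0]}
  ]
}}

```text
t: 16.85
eef_pos: [0.4362, -0.2542, 0.0848]
tool_rot: [0.001, 0.643, 0.766, 0.0]
contact_force: [-0.6, -0.0, 7.8]
gripper_width: 0.313
grasp_force: 29.0
```

Call:
{"api": "drive_tool", "payload": {
  "deltas": [
    {"gripper":255,"offset":[0,0,-0.04],"angular":[0,0,0]},
    {"gripper":255,"offset":[0,0,-0.08],"angular":[0,0,0]},
    {"gripper":255,"offset":[0,0,-0.12],"angular":[0,0,0]},
    {"gripper":255,"offset":[0,0,-0.16],"angular":[0,0,0]}
  ]
}}

```text
t: 17.25
eef_pos: [0.435, -0.2537, 0.2455]
tool_rot: [0.0, 0.643, 0.766, 0.0]
contact_force: [0.6, -0.8, -0.0]
gripper_width: 0.312
grasp_force: 30.0
```

```bash
python3 look.py w14 "[.6675,-.061,.24]"
```

```text
17.3 [ 0.43802391 -0.25450993  0.25165192] 0.3118955956234002 (array([0.1507, 0.2596, 0.0126]), array([0.00972799, 0.00892876, 0.00117844]))
([259.3, 274.2], [229, 221, 62, 108, 5408])
```

Call:
{"api": "drive_tool", "payload": {
  "deltas": [
    {"gripper":255,"offset":[0.022,0.038,0],"angular":[0,0,0]},
    {"gripper":255,"offset":[0.044,0.076,0],"angular":[0,0,0]},
    {"gripper":255,"offset":[0.066,0.114,0],"angular":[0,0,0]},
    {"gripper":255,"offset":[0.088,0.152,0],"angular":[0,0,0]},
    {"gripper":255,"offset":[0.11,0.19,0],"angular":[0,0,0]}
  ]
}}

```text
t: 17.8
eef_pos: [0.6043, -0.1114, 0.2437]
tool_rot: [0.001, 0.643, 0.766, 0.0]
contact_force: [1.5, -1.0, 0.2]
gripper_width: 0.313
grasp_force: 30.0
```

Call:
{"api": "drive_tool", "payload": {
  "deltas": [
    {"gripper":255,"offset":[0.02,0.035,0],"angular":[0,0,0]},
    {"gripper":255,"offset":[0.04,0.068,0],"angular":[0,0,0]},
    {"gripper":255,"offset":[0.04,0.068,0.04],"angular":[0,0,0]},
    {"gripper":255,"offset":[0.04,0.068,0.08],"angular":[0,0,0]},
    {"gripper":255,"offset":[0.04,0.068,0.11],"angular":[0,0,0]}
  ]
}}

```text
t: 18.3
eef_pos: [0.6625, -0.0612, 0.1312]
tool_rot: [-0.0, 0.643, 0.766, -0.0]
contact_force: [-1.2, -0.2, 0.5]
gripper_width: 0.311
grasp_force: 30.0
```

Call:
{"api": "drive_tool", "payload": {
  "deltas": [
    {"gripper":255,"offset":[0,0,0],"angular":[0,0,0]}
  ]
}}

```text
t: 18.4
eef_pos: [0.6603, -0.0617, 0.1289]
tool_rot: [-0.003, 0.643, 0.766, -0.003]
contact_force: [0.2, -0.3, 0.3]
gripper_width: 0.314
grasp_force: 30.0
```

```bash
python3 look.py w15 "[.6675,-.061,.1055]"; python3 - <<'E'
from h import *; from station import bot,optics
o=bot.get_obs();m=optics.camera_model("wrist");p=onz(m,(259,221),o['eef_pos'][2]-.0845);print("foot edge",rel(o,p)[0])
for v in (165,180,195,210): print(v,rel(o,onz(m,(264,v),.021))[0])
E
```

```text
18.45 [ 0.66200986 -0.06139702  0.13180617] 0.3123171697199481 (array([-0.0006,  0.0056,  0.0263]), array([-0.00453303, -0.00096426,  0.00086526]))
([273.9, 76.3], [218, 18, 112, 118, 10390])
([266.0, 258.1], [223, 179, 97, 171, 10998])
foot edge [ 0.0122 -0.0003  0.0845]
165 [0.0365 0.0026 0.1108]
180 [0.0274 0.0027 0.1108]
195 [0.018  0.0027 0.1108]
210 [0.0083 0.0027 0.1108]
```

View pics/w15.png

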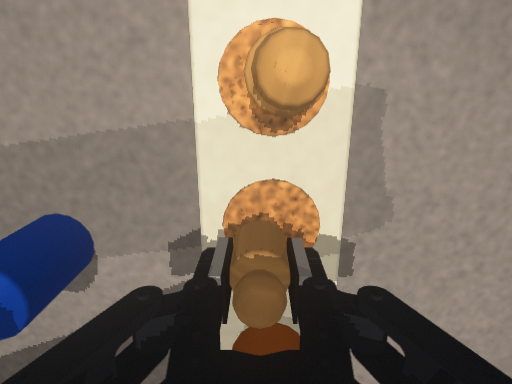

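The mini's pad spans columns 223 to 320, centred at 271 with its top edge at row 179, so I'll shift about +6 mm in tool y. The small figure stands within its pad.

Call:
{"api": "drive_tool", "payload": {
  "deltas": [
    {"gripper":255,"offset":[0,0.005,0.005],"angular":[0,0,0]},
    {"gripper":255,"offset":[0,0.005,0.016],"angular":[0,0,0]},
    {"gripper":255,"offset":[0,0.005,0.022],"angular":[0,0,0]},
    {"gripper":255,"offset":[0,0.005,0.026],"angular":[0,0,0]},
    {"gripper":255,"offset":[0,0.005,0.027],"angular":[0,0,0]}
  ]
}}

```text
t: 18.95
eef_pos: [0.6679, -0.0604, 0.1059]
tool_rot: [-0.0, 0.643, 0.766, -0.0]
contact_force: [-2.4, -0.9, 3.9]
gripper_width: 0.314
grasp_force: 30.4
```

Call:
{"api": "drive_tool", "payload": {
  "deltas": [
    {"gripper":255,"offset":[0,0,0],"angular":[0,0,0]}
  ]
}}

```text
t: 19.05
eef_pos: [0.6682, -0.0603, 0.1062]
tool_rot: [0.0, 0.643, 0.766, 0.0]
contact_force: [0.7, -0.0, -0.3]
gripper_width: 0.314
grasp_force: 30.0
```

Call:
{"api": "drive_tool", "payload": {
  "deltas": [
    {"gripper":255,"offset":[0,0,0.002],"angular":[0,0,0]},
    {"gripper":255,"offset":[0,0,0.002],"angular":[0,0,0]}
  ]
}}

```text
t: 19.25
eef_pos: [0.6684, -0.0602, 0.1058]
tool_rot: [0.0, 0.643, 0.766, -0.0]
contact_force: [-4.2, -0.5, 10.7]
gripper_width: 0.315
grasp_force: 31.0
```

Call:
{"api": "drive_tool", "payload": {
  "deltas": [
    {"gripper":150,"offset":[0,0,0],"angular":[0,0,0]},
    {"gripper":0,"offset":[0,0,0],"angular":[0,0,0]},
    {"gripper":0,"offset":[0,0,0],"angular":[0,0,0]},
    {"gripper":0,"offset":[0,0,0],"angular":[0,0,0]},
    {"gripper":0,"offset":[0,0,-0.01],"angular":[0,0,0]}
  ]
}}

```text
t: 19.75
eef_pos: [0.6672, -0.0604, 0.113]
tool_rot: [-0.001, 0.643, 0.766, -0.001]
contact_force: [0.1, -0.2, 0.5]
gripper_width: 0.996
grasp_force: 0.0
```

Call:
{"api": "drive_tool", "payload": {
  "deltas": [
    {"gripper":0,"offset":[0,0,-0.04],"angular":[0,0,0]},
    {"gripper":0,"offset":[0,0,-0.08],"angular":[0,0,0]},
    {"gripper":0,"offset":[0,0,-0.12],"angular":[0,0,0]},
    {"gripper":0,"offset":[0,-0.04,-0.15],"angular":[0,0,0]},
    {"gripper":0,"offset":[0,-0.08,-0.15],"angular":[0,0,0]}
  ]
}}

```text
t: 20.25
eef_pos: [0.5913, -0.0731, 0.2695]
tool_rot: [0.004, 0.642, 0.766, 0.003]
contact_force: [0.0, -0.1, -0.8]
gripper_width: 1.001
grasp_force: 0.0
```

Call:
{"api": "drive_tool", "payload": {
  "deltas": [
    {"gripper":0,"offset":[-0.02,-0.04,0],"angular":[0,0,0]},
    {"gripper":0,"offset":[-0.04,-0.08,0],"angular":[0,0,0]},
    {"gripper":0,"offset":[-0.06,-0.12,0],"angular":[0,0,0]},
    {"gripper":0,"offset":[-0.06,-0.12,0],"angular":[0,0,0]}
  ]
}}

```text
t: 20.65
eef_pos: [0.4768, -0.1587, 0.264]
tool_rot: [-0.0, 0.646, 0.764, -0.003]
contact_force: [-0.6, -0.3, -0.7]
gripper_width: 0.996
grasp_force: 0.0
```

```bash
python3 - <<'E'
from station import optics
import cv2
a=optics.read_camera("top")[90:190,100:370];b=optics.read_camera("side")[60:230,170:430]
a=cv2.resize(a,(780,289));b=cv2.resize(b,(470,307));b=cv2.copyMakeBorder(b,0,0,0,310,0)
cv2.imwrite("pics/end.png",cv2.vconcat([a,b]))
E
```

```text
(no output)
```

View pics/end.png

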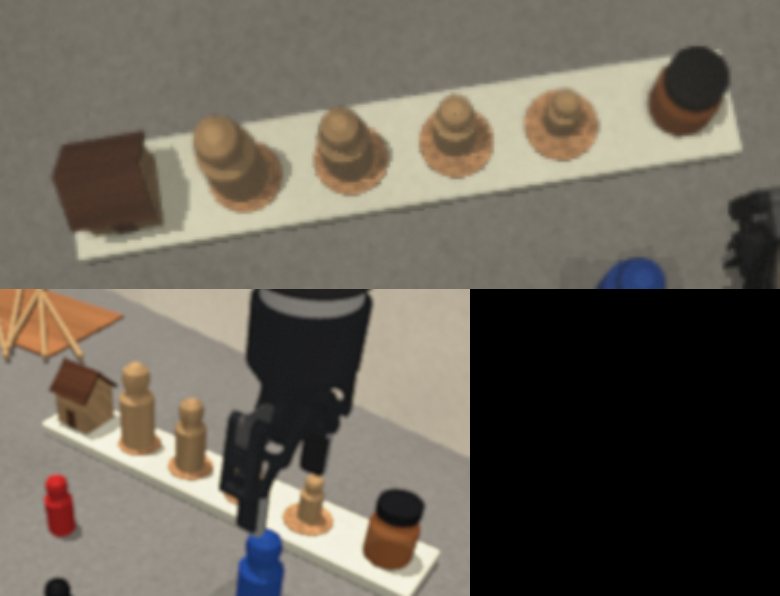

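All four figures stand on their pads in order, with heads at crop pixels (218,140), (343,126), (456,111) and (566,103). I'll run a quick numeric check against the pad positions.

```bash
python3 - <<'E'
from h import *; from station import optics
m=optics.camera_model("top")
for c,h,p in [((218,140),.112,(184.4,150.6)),((343,126),.094,(221,144.5)),((456,111),.076,(257.4,138.5)),((566,103),.058,(293.7,132.8))]:
    print((onz(m,(100+c[0]/2.889,90+c[1]/2.889),.021+.87*h)-onz(m,p,.021))[:2].round(4))
E
```

```text
[0.0003 0.0023]
[ 0.0009 -0.0014]
[ 0.0029 -0.    ]
[0.0007 0.0003]
```

```bash
python3 -c "
from station import bot
print(bot.hand_in())"
```

```text
the job is handed in; nothing more can be done
None
```

The job is handed in: all four figures stand upright on their cork pads, tallest by the house to shortest by the jar, each within about 3 mm of its pad's centre by the top camera, with everything released; no verdict came back.

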